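# Stack two test pieces on their kiln tiles

### The arm

A 6-joint arm with a two-finger parallel gripper is mounted at the origin on the work surface. World frame = base frame: x ahead of the robot, y to its left, z up, the work surface at z = 0. Lengths are in m, angles in rad, forces in N, time in s.
With the tool pointing down it reaches from about 0.35 to 0.975 m from the base axis. Payload 4.9 kg.
Tool frame: the origin (TCP) lies between the finger pads; the fingertips stand 17 mm ahead of it and the grasp point (between the pads) lies 2 mm behind it (manip.nose_length is the distance from the TCP to the fingertips, in m); z points along the fingers, y is the line along which they close (so a half turn about z gives the same grasp; the last joint's range is limited). The gripper opens to 85 mm and grips with 20 to 120 N. Pads are 22 mm wide; open, the fingers measure 114 mm over their backs; the gripper's body (76 mm by 85 mm) begins 54 mm behind the grasp point. The pads swing forward as they close: fully open they stand 13 mm farther back than shut.
Start: joints at [-1.268, 0.053, 1.613, -0, 1.476, -0.119], TCP at [0.256, -0.57, 0.248] pointing down, gripper open.
Joint ranges: [-3.01, 3.01], [-1.01, 2.22], [0.06, 2.58], [-1.02, 4.17], [0.09, 2.62], [-3.14, 3.14]. Speed limits (rad/s): [2.57, 2.57, 3.14, 3.14, 3.14, 3.14].

### API

Orientations are given as a unit quaternion [w, x, y, z].
In Python, from plant import manip gives the robot as it stands. The module is installed in compiled form; this text tells all that it offers.
- The arm moves only by the tool apply_moves, never from a script. Its argument "moves" is a list of rows, each a list of 3 entries, a list of its own where there are three numbers: the turn, a rotation vector about the tool's x, y, z in rad, then the shift along the tool's x, y, z in cm, then the closure, from -1 (fully open) to 1 (shut), so that 0 is half open. A call has 1 to 20 rows; each row is the pose to reach, as a shift and turn from the pose commanded when the call began, along the tool's axes at that moment; what a row does not reach only later rows make up. A row lasts 1/10 s, in which the tool goes at most 50 mm and 8.59 degrees, less where a joint would pass 70% of its speed; a pose out of reach is approached as far as the arm can. A call with a gripper value outside its range is refused whole. The fingers move at their own pace and stop on an object; the grip force is fixed at half the most. Time passes only in rows, so rows that repeat a pose let the fingers close. It gives the time, the measured TCP pose, the force, the opening and the grip force at its end, in the units of the state.
- manip.state(): the state, without advancing time (a new reading comes with each control period).
- manip.grab_frame(name): name is "side" or "top" or "wrist"; returns a dict with "image" (480x640x3 uint8, red, green, blue), "K" (3x3 intrinsics, pixels), "rvec" (rotation vector, rad) and "tvec" (3), from world to camera coordinates, as OpenCV has them. Camera axes: x right, y down, z forward; pixel columns grow to the right and rows downward; lengths in m; the calibration is good to about 2 mm. The wrist camera is an equidistant fisheye: a pixel r from the principal point sees the ray r / f radians off the axis. A picture is of the moment at which its call begins. There is no depth.
- manip.job_done(): hands the job in; it is judged then, once.
Trained networks look in a picture, given as the dict that the camera call returned (one of the last four; its "shot" number tells which), for a name from the list of things; names that differ only in an ending like _2 or _b are one class to them, and where a whole thing is asked for, a point or a joint stands for the part that bears it (a point fixed in the world has none). Each returns a list of dicts, best first, with "score" (0 to 1); they miss things now and then, are a little off and sometimes report something else, mostly with a low value. They report only what shows in the picture. A call takes as long as a camera call. They do not tell look-alikes from the thing itself.
- manip.look_for(picture, label): "location" ([x, y, z] in m, in the coordinates of the camera as it stood for that picture, good to about 4 mm: the middle of the surface that is visible of it).
- manip.silhouettes(picture, label): "pixels" (480x640 bool, what is visible of it).
- manip.spot_point(picture, label): "location" ([x, y, z] in m, in the coordinates of the camera as it stood for that picture, good to about 4 mm: a listed point, or the origin of a listed thing).
The state is a dict: "time": time; "joint_pos": joint angles; "joint_vel": joint speeds; "joint_efforts": joint torques, N m; "tool_pos": TCP position; "tool_rot": TCP orientation; "contact_force": force on the tool from outside, world axes, zero at the start; "ft_torque": the same for the moment, N m; "gripper_width": opening from 0.0 (shut) to 1.0 (fully open); "grasp_force": force on a finger pad.
Only numpy, scipy, OpenCV 4.12 (cv2) and the standard library are available. Lean on these libraries where they do the work, as an engineer would, in place of code of your own. Each camera call takes 0.05 s, during which the arm holds its last target. There are 200 camera calls.

### The job

Set up two test pieces for the kiln. On the square tile stand the tubular prop, then lay the wide disc on the prop, then stand the bud vase on the disc; on the round tile lay the small disc, then stand the black cup on that. Centre each piece by eye on the one below, set the pots down rather than dropping them, keep them upright, let go of everything, and leave the spoon rest and scoop where they are.

Things in the scene. Friction and masses are not known exactly. Their poses are not given: they have to be found in the camera images.
- square_tile_top (a point): Centre of the top face of the square buff kiln tile, 110 x 110 mm and 12 mm thick, fixed on the bench. Top face is 12 mm above the bench; x and y axes along its sides, z up.
- round_tile_top (a point): Centre of the top face of the round buff kiln tile, 116 mm diameter and 12 mm thick, fixed on the bench. Top face is 12 mm above the bench; z up.
- prop_center (a point): Centre (half-way up, on the axis) of the loose buff tubular kiln prop standing on end: outside diameter 50 mm, bore 28 mm, height 40 mm, about 0.1 kg; z along its axis, up.
- wide_disc_center (a point): Centre of the loose wide off-white disc (a small kiln bat), solid, lying flat: diameter 66 mm, thickness 12 mm, about 0.085 kg; z up. Take it across its diameter.
- small_disc_center (a point): Centre of the loose small off-white disc (a drip-catching biscuit), solid, lying flat: diameter 50 mm, thickness 10 mm, about 0.045 kg; z up. Take it across its diameter.
- vase_center (a point): Point on the axis, half-way up (38 mm above the foot), of the loose terracotta bud vase standing upright, 76 mm high: foot 40 mm diameter, straight belly 54 mm diameter from 20 to 44 mm above the foot, neck 22 mm diameter at 68 mm, rim 30 mm. Rigid, about 0.15 kg; z up.
- cup_center (a point): Point on the axis, half-way up (33 mm above the foot), of the loose matte black stoneware cup standing upright, no handle, 66 mm high: foot 40 mm diameter, straight wall 58 mm outside diameter from 10 mm above the foot to the rim, wall 4 mm. Rigid, about 0.17 kg; z up.
- spoon_rest: Bystander: white porcelain spoon rest, a shallow round dish 84 mm across and 14 mm high with a flat tail reaching 85 mm from the dish's centre along its -x. Origin under the dish's centre. Not to be moved.
- scoop: Bystander: chipped white enamel measuring scoop standing upright, bowl 62 mm across and 45 mm high, flat handle reaching 105 mm from the bowl's centre along its -x. Origin under the bowl's centre. Not to be moved.
There are look-alikes about, which are no part of the job. What is shaped like the part that bears wide_disc_center but orange or pink is not meant.

How it is judged:
On the way, in this order (a step that is already met when the one before it is completed fails the run):
1. the prop stands on the square tile, let go (horizontal distance between prop_center and square_tile_top below 0.015 m and z of prop_center in the frame of square_tile_top between 0.016 and 0.024 m and angle between prop_center's own z axis and vertical below 0.1 rad and contact force between prop and the fingers below 0.5 N and linear speed of prop below 0.03 m/s), for 0.2 s.
2. the wide disc lies on the prop on the square tile, let go (horizontal distance between prop_center and square_tile_top below 0.015 m and z of prop_center in the frame of square_tile_top between 0.016 and 0.024 m and angle between each of prop_center, wide_disc_center's own z axis and vertical below 0.1 rad and horizontal distance between wide_disc_center and prop_center below 0.01 m and z of wide_disc_center in the frame of prop_center between 0.022 and 0.03 m and contact force between wide_disc and the fingers below 0.5 N and linear speed of wide_disc below 0.03 m/s), for 0.2 s.
3. the vase stands on the wide disc on the prop, let go (horizontal distance between prop_center and square_tile_top below 0.015 m and z of prop_center in the frame of square_tile_top between 0.016 and 0.024 m and angle between each of prop_center, wide_disc_center, vase_center's own z axis and vertical below 0.1 rad and horizontal distance between wide_disc_center and prop_center below 0.01 m and z of wide_disc_center in the frame of prop_center between 0.022 and 0.03 m and horizontal distance between vase_center and wide_disc_center below 0.01 m and z of vase_center in the frame of wide_disc_center between 0.04 and 0.048 m and contact force between vase and the fingers below 0.5 N and linear speed of vase below 0.03 m/s), for 0.2 s.
At the end, for the whole second after the job is handed in: Prop on the square tile within 15 mm of its centre, wide disc on the prop and vase on the wide disc within 10 mm; small disc on the round tile within 15 mm, cup on the small disc within 10 mm; heights within 4 mm, all upright within 0.1 rad, released, at rest (horizontal distance between prop_center and square_tile_top below 0.015 m and z of prop_center in the frame of square_tile_top between 0.016 and 0.024 m and angle between each of prop_center, wide_disc_center, vase_center, small_disc_center, cup_center's own z axis and vertical below 0.1 rad and horizontal distance between wide_disc_center and prop_center below 0.01 m and z of wide_disc_center in the frame of prop_center between 0.022 and 0.03 m and horizontal distance between vase_center and wide_disc_center below 0.01 m and z of vase_center in the frame of wide_disc_center between 0.04 and 0.048 m and horizontal distance between small_disc_center and round_tile_top below 0.015 m and z of small_disc_center in the frame of round_tile_top between 0.001 and 0.009 m and horizontal distance between cup_center and small_disc_center below 0.01 m and z of cup_center in the frame of small_disc_center between 0.034 and 0.042 m and contact force between each of prop, wide_disc, small_disc, vase, cup and the fingers below 0.1 N and linear speed of each of prop, wide_disc, small_disc, vase, cup below 0.02 m/s and angular speed of each of prop, wide_disc, small_disc, vase, cup below 0.2 rad/s); the robot touches nothing.
It fails at once if the spoon rest or scoop is moved more than 20 mm (distance of any of spoon_rest, scoop from where it was at the start of the episode above 0.02 m).
It fails at once if the vase or cup is dropped (falls freely more than about 3 cm) ((linear speed of vase above 0.8 m/s and contact force between vase and the fingers below 0.05 N) or (linear speed of cup above 0.8 m/s and contact force between cup and the fingers below 0.05 N)).
It fails at once if the vase or cup is tipped over (angle between any of vase_center, cup_center's own z axis and vertical above 0.6 rad).
It also fails if it takes over 144 s, if anything falls off the work surface, if the arm or the gripper's body presses on something with over 40 N, if the wrist force passes 120 N, or if a joint passes its speed limit or range.

## Working session

There is one attempt and no reset: what is moved stays moved. The work goes in short steps, Python scripts to look and compute and a tool call to move; the robot and the scene stay as the last step left them, time stands still between calls to the robot, and variables do not carry over. Pictures are saved under pics/ and viewed, at most 14 in all, crops included, and the job is handed in when it is done.

Besides the shell and the picture viewer there is one more tool, called after ">>>" as a command line: name --argument value ..., lists and objects as JSON in quotes. apply_moves: Moves the arm, as the interface text tells. Its arguments: {"type":"object","properties":{"moves":{"type":"array"}},"required":["moves"]}

```bash
mkdir -p pics; cat > h.py <<'E'
import numpy as np,cv2
from plant import manip
L=["square_tile_top","round_tile_top","prop_center","wide_disc_center","small_disc_center","vase_center","cup_center","spoon_rest","scoop"]
def toworld(f,p):
    R=cv2.Rodrigues(np.array(f["rvec"],float))[0]
    return R.T@(np.array(p,float)-np.array(f["tvec"],float).ravel())
def proj(f,P):
    R=cv2.Rodrigues(np.array(f["rvec"],float))[0]
    c=R@np.array(P)+np.array(f["tvec"]).ravel(); q=np.array(f["K"])@c; return q[:2]/q[2]
def save(f,n): cv2.imwrite("pics/"+n,f["image"][:,:,::-1])
E
python3 - <<'E'
from h import *
s=manip.state();print(s["tool_pos"],s["tool_rot"],s["time"])
for n in("top","side"):
    f=manip.grab_frame(n);save(f,n+"0.png");print(n,np.round(f["K"],1).tolist(), toworld(f,[0,0,0]).round(3))
    for l in L:
        for d in manip.spot_point(f,l)[:4]:
            w=toworld(f,d["location"]);print(l,round(d["score"],2),w.round(3),proj(f,w).round() )
E
```

```text
[ 0.25567584 -0.56964525  0.24704581] [-1.04081395e-03  9.77846132e-01  2.09322355e-01 -1.01555987e-04] 0.0
top [[434.1, 0.0, 318.0], [0.0, 434.1, 238.8], [0.0, 0.0, 1.0]] [0.373 0.002 0.93 ]
square_tile_top 0.66 [0.626 0.271 0.013] [200. 177.]
round_tile_top 0.8 [0.464 0.2   0.009] [231. 252.]
prop_center 0.96 [ 0.618 -0.289  0.015] [459. 180.]
wide_disc_center 0.91 [ 0.434 -0.005  0.006] [327. 266.]
wide_disc_center 0.79 [ 0.341 -0.084  0.007] [365. 310.]
wide_disc_center 0.67 [ 0.512 -0.103  0.007] [373. 230.]
small_disc_center 0.8 [ 0.459 -0.203  0.003] [420. 254.]
vase_center 0.94 [ 0.616 -0.099  0.036] [372. 178.]
cup_center 0.81 [0.599 0.089 0.036] [283. 187.]
scoop 0.58 [ 0.483 -0.406  0.004] [515. 243.]
side [[497.2, 0.0, 329.8], [0.0, 497.2, 244.4], [0.0, 0.0, 1.0]] [0.07  0.743 0.758]
square_tile_top 0.86 [0.629 0.268 0.008] [201. 317.]
square_tile_top 0.26 [ 0.626 -0.104  0.034] [299. 212.]
round_tile_top 0.98 [0.465 0.2   0.009] [288. 324.]
prop_center 0.7 [ 0.617 -0.291  0.017] [337. 183.]
wide_disc_center 0.94 [ 0.431 -0.003  0.01 ] [349. 268.]
wide_disc_center 0.73 [ 0.341 -0.087  0.002] [401. 262.]
small_disc_center 0.62 [ 0.457 -0.202  0.004] [376. 221.]
small_disc_center 0.43 [0.462 0.199 0.011] [289. 323.]
vase_center 0.94 [ 0.623 -0.103  0.037] [299. 212.]
cup_center 0.72 [0.6   0.088 0.033] [263. 261.]
cup_center 0.54 [0.628 0.27  0.012] [200. 316.]
spoon_rest 0.93 [ 0.433  0.414 -0.001] [236. 418.]
scoop 0.72 [0.631 0.266 0.008] [201. 316.]
scoop 0.71 [ 0.487 -0.403  0.001] [396. 182.]
```

View pics/top0.png

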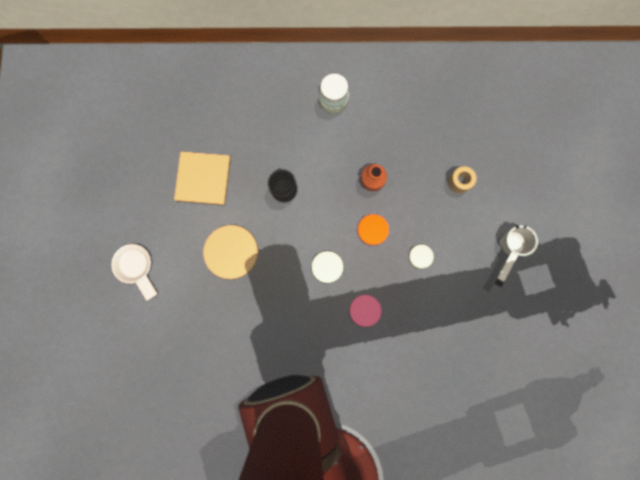

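View pics/side0.png

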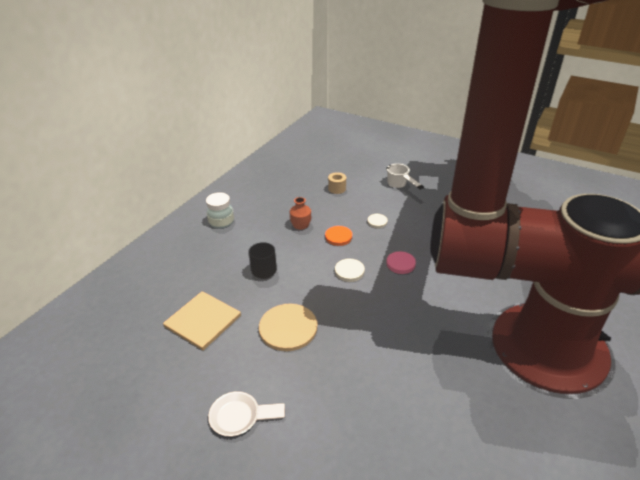

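Top view: white wide disc is at (327,266) and small disc at (421,256). The orange (373,230) and pink (366,310) discs are decoys. The prop is at (463,179), vase (374,177), cup (283,186), square tile (202,178) and round tile (231,252). The side view agrees. I'll refine with silhouettes next.

```bash
cat >> h.py <<'E'
def back(f,uv,z):
    R=cv2.Rodrigues(np.array(f["rvec"],float))[0];C=toworld(f,[0,0,0])
    d=R.T@np.linalg.inv(np.array(f["K"]))@np.array([uv[0],uv[1],1.]); return C+d*(z-C[2])/d[2]
def sil(f,l,z,near):
    out=[]
    for d in manip.silhouettes(f,l):
        y,x=np.nonzero(d["pixels"]); w=back(f,(x.mean(),y.mean()),z); A=len(x)
        if np.hypot(*(w-np.array([*near,z]))[:2])<.03: out.append((l,round(d["score"],2),w.round(4).tolist(),A))
    return out
# mid heights for visible silhouettes
N={"square_tile_top":(.012,(.627,.27)),"round_tile_top":(.012,(.4645,.2)),"prop_center":(.03,(.618,-.29)),"wide_disc_center":(.010,(.4325,-.004)),
"small_disc_center":(.008,(.458,-.2025)),"vase_center":(.035,(.619,-.101)),"cup_center":(.04,(.6,.0885))}
E
python3 - <<'E'
from h import *
print(manip.nose_length)
for n in("top","side"):
    f=manip.grab_frame(n)
    for l,(z,p) in N.items(): print(n,sil(f,l,z,p))
E
```

```text
0.017
top [('square_tile_top', 0.83, [0.6252, 0.2664, 0.012], 2413)]
top [('round_tile_top', 0.96, [0.4638, 0.2005, 0.012], 2256)]
top [('prop_center', 0.72, [0.6155, -0.291, 0.03], 476)]
top [('wide_disc_center', 0.85, [0.4319, -0.0046, 0.01], 725)]
top [('small_disc_center', 0.92, [0.4553, -0.2053, 0.008], 446)]
top [('vase_center', 0.7, [0.6196, -0.1049, 0.035], 522)]
top [('cup_center', 0.97, [0.6009, 0.0885, 0.04], 800)]
side [('square_tile_top', 0.81, [0.6195, 0.2776, 0.012], 2483)]
side [('round_tile_top', 0.71, [0.4596, 0.2107, 0.012], 2131)]
side [('prop_center', 0.53, [0.61, -0.2752, 0.03], 346)]
side [('wide_disc_center', 0.72, [0.4295, 0.0019, 0.01], 520)]
side [('small_disc_center', 0.63, [0.4545, -0.1973, 0.008], 259)]
side [('vase_center', 0.64, [0.6195, -0.097, 0.035], 558)]
side [('cup_center', 0.55, [0.5977, 0.0937, 0.04], 876)]
```

>>> apply_moves --moves '[[[0,0,0.14],[0,0,0],-1],[[0,0,0.28],[0,0,0],-1],[[0,0,0.42],[0,0,0],-1],[[0,0,0.42],[0,0,0],-1]]'

```text
time: 2.2
tool_pos: [0.2559, -0.5702, 0.2483]
tool_rot: [-0.0, 1.0, 0.001, -0.0]
contact_force: [0.0, -0.5, 0.9]
gripper_width: 1.001
grasp_force: 0.0
```

>>> apply_moves --moves '[[[0,0,0],[36.1,-28,5],-1],[[0,0,0],[36.1,-28,5],-1],[[0,0,0],[36.1,-28,5],-1],[[0,0,0],[36.1,-28,5],-1],[[0,0,0],[36.1,-28,5],-1],[[0,0,0],[36.1,-28,5],-1],[[0,0,0],[36.1,-28,5],-1],[[0,0,0],[36.1,-28,5],-1],[[0,0,0],[36.1,-28,5],-1],[[0,0,0],[36.1,-28,5],-1],[[0,0,0],[36.1,-28,9],-1],[[0,0,0],[36.1,-28,12],-1],[[0,0,0],[36.1,-28,12],-1],[[0,0,0],[36.1,-28,12],-1]]'

```text
time: 3.6
tool_pos: [0.6158, -0.2899, 0.1282]
tool_rot: [-0.0, 1.0, 0.001, -0.001]
contact_force: [0.5, -0.2, 0.6]
gripper_width: 1.001
grasp_force: 0.0
```

```bash
python3 - <<'E'
from h import *
f=manip.grab_frame("wrist");save(f,"w1.png");print(f["K"],toworld(f,[0,0,0]))
for d in manip.spot_point(f,"prop_center"): print(d["score"],toworld(f,d["location"]))
E
```

```text
[[371.64829954   0.         321.44777185]
 [  0.         371.64829954 244.9842072 ]
 [  0.           0.           1.        ]] [ 0.68196143 -0.28926803  0.25528655]
0.76 [ 0.6179333  -0.29659436  0.01995057]
```

View pics/w1.png

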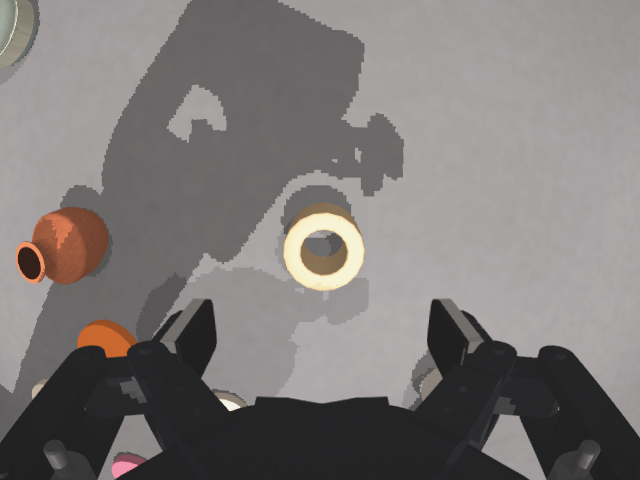

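Wrist view: prop top ring is centred at (323,252), between the pads. I'll back-project that through the fisheye model.

```bash
cat >> h.py <<'E'
def wback(f,uv,z):
    K=np.array(f["K"]);x=np.array([(uv[0]-K[0,2])/K[0,0],(uv[1]-K[1,2])/K[1,1]]);r=np.hypot(*x)+1e-9
    d=np.array([*(x/r*np.sin(r)),np.cos(r)]);R=cv2.Rodrigues(np.array(f["rvec"],float))[0];C=toworld(f,[0,0,0]);d=R.T@d
    return C+d*(z-C[2])/d[2]
def wsil(l,z,name=None):
    f=manip.grab_frame("wrist")
    if name: save(f,name)
    print(l,"tcp",np.round(manip.state()["tool_pos"],4))
    for d in manip.silhouettes(f,l):
        y,x=np.nonzero(d["pixels"]); c=((x.min()+x.max())/2,(y.min()+y.max())/2)
        print("sil",round(d["score"],2),np.round(c),wback(f,c,z).round(4),len(x))
    for d in manip.spot_point(f,l): print("pt",round(d["score"],2),toworld(f,d["location"]).round(4))
    return f
E
python3 - <<'E'
from h import *
f=wsil("prop_center",.04); print(wback(f,(323.5,252),.04))
R=cv2.Rodrigues(np.array(f["rvec"],float))[0];print(R.round(3))
E
```

```text
prop_center tcp [ 0.6175 -0.2908  0.1314]
sil 0.64 [322. 248.] [ 0.6226 -0.2907  0.04  ] 4563
pt 0.73 [ 0.4589 -0.2036  0.0058]
pt 0.63 [ 0.6187 -0.2963  0.0199]
[ 0.61975984 -0.29192077  0.04      ]
[[ 0.002 -1.     0.003]
 [-0.966 -0.001  0.26 ]
 [-0.26  -0.004 -0.966]]
```

>>> apply_moves --moves '[[[0,0,0],[0.2,0.1,4],-1],[[0,0,0],[0.2,0.1,8],-1],[[0,0,0],[0.2,0.1,9.8],-1],[[0,0,0],[0.2,0.1,9.8],-1],[[0,0,0],[0.2,0.1,9.8],1],[[0,0,0],[0.2,0.1,9.8],1],[[0,0,0],[0.2,0.1,9.8],1],[[0,0,0],[0.2,0.1,9.8],1],[[0,0,0],[0.2,0.1,9.8],1],[[0,0,0],[0.2,0.1,9.8],1],[[0,0,0],[0.2,0.1,9.8],1],[[0,0,0],[0.2,0.1,9.8],1]]'

```text
time: 5.05
tool_pos: [0.6205, -0.2918, 0.034]
tool_rot: [0.001, 1.0, 0.001, 0.003]
contact_force: [-1.1, -1.3, 6.2]
gripper_width: 0.569
grasp_force: 62.4
```

```bash
python3 - <<'E'
from h import *
f=manip.grab_frame("side");cv2.imwrite("pics/s1.png",cv2.resize(f["image"][130:230,270:410,::-1],None,fx=5,fy=5));s=manip.state();print(s["gripper_width"],s["tool_pos"])
print(proj(f,[.619,-.266,0]),proj(f,[.619,-.266,.04]))
E
```

```text
0.5713304980885688 [ 0.62052913 -0.29180445  0.03399593]
[332.00291473 192.98001471] [332.00371499 180.55662559]
```

View pics/s1.png

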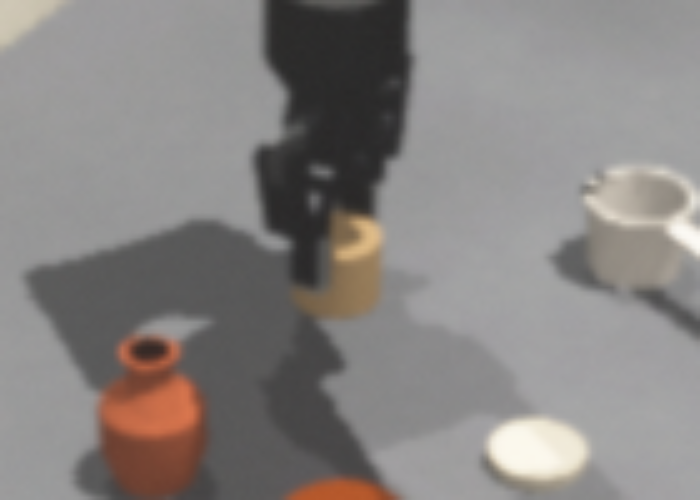

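>>> apply_moves --moves '[[[0,0,0],[0,0,-4],1],[[0,0,0],[0,0,-8],1],[[0,0,0],[0,0,-12],1],[[0,0,0],[0.7,-56,-12],1],[[0,0,0],[0.7,-56,-12],1],[[0,0,0],[0.7,-56,-12],1],[[0,0,0],[0.7,-56,-12],1],[[0,0,0],[0.7,-56,-12],1],[[0,0,0],[0.7,-56,-12],1],[[0,0,0],[0.7,-56,-12],1],[[0,0,0],[0.7,-56,-12],1],[[0,0,0],[0.7,-56,-12],1],[[0,0,0],[0.7,-56,-12],1],[[0,0,0],[0.7,-56,-12],1],[[0,0,0],[0.7,-56,-12],1],[[0,0,0],[0.7,-56,-12],1],[[0,0,0],[0.7,-56,-12],1],[[0,0,0],[0.7,-56,-12],1]]'

```text
time: 6.9
tool_pos: [0.6246, 0.2678, 0.1504]
tool_rot: [0.0, 1.0, -0.0, -0.0]
contact_force: [-0.1, 0.1, -1.5]
gripper_width: 0.568
grasp_force: 62.6
```

```bash
python3 - <<'E'
from h import *
f=wsil("square_tile_top",.012,"w2.png")
for d in manip.spot_point(f,"prop_center"): print("prop",round(d["score"],2),toworld(f,d["location"]).round(4))
E
```

```text
square_tile_top tcp [0.6246 0.2677 0.1504]
sil 0.58 [321. 228.] [0.6312 0.2683 0.012 ] 15635
pt 0.68 [0.6269 0.2688 0.0141]
prop 0.58 [0.6204 0.2641 0.1352]
```

View pics/w2.png

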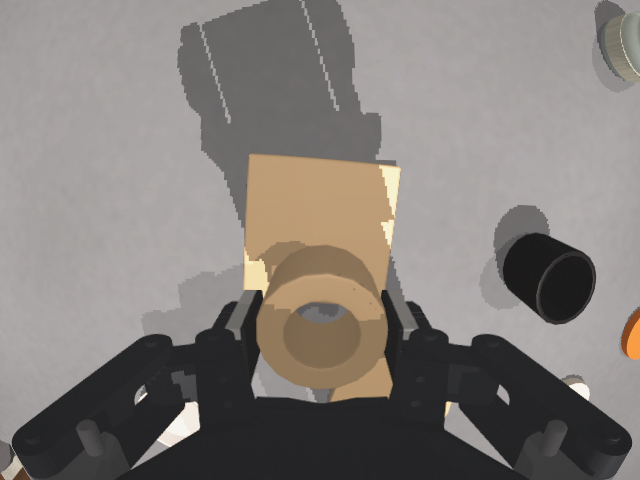

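Wrist view: prop is held level at (322,330) over the tile, whose far corners are at (250,155) and (400,167). Lowering and releasing.

>>> apply_moves --moves '[[[0,0,0],[0.2,0,4],1],[[0,0,0],[0.2,0,8],1],[[0,0,0],[0.2,0,10],1],[[0,0,0],[0.2,0,10.5],1],[[0,0,0],[0.2,0,10.7],1],[[0,0,0],[0.2,0,10.7],1],[[0,0,0],[0.2,0,10.7],0],[[0,0,0],[0.2,0,10.7],-0.5],[[0,0,0],[0.2,0,10.7],-0.8],[[0,0,0],[0.2,0,10.7],-1],[[0,0,0],[0.2,0,10.7],-1],[[0,0,0],[0.2,0,6],-1],[[0,0,0],[0.2,0,2],-1],[[0,0,0],[0.2,0,-2],-1],[[0,0,0],[0.2,0,-3],-1],[[0,0,0],[0.2,0,-3],-1],[[0,0,0],[0.2,0,-3],-1]]'

```text
time: 8.8
tool_pos: [0.6256, 0.2693, 0.1785]
tool_rot: [0.0, 1.0, 0.001, -0.001]
contact_force: [-0.7, 0.3, -0.2]
gripper_width: 1.003
grasp_force: 0.0
```

```bash
python3 - <<'E'
from h import *
f=wsil("prop_center",.052,"w3.png")
for d in manip.spot_point(f,"square_tile_top"): print("tile",round(d["score"],2),toworld(f,d["location"]).round(4))
E
```

```text
prop_center tcp [0.6251 0.2691 0.1774]
sil 0.61 [322. 237.] [0.628  0.2694 0.052 ] 3473
pt 0.97 [0.6238 0.2674 0.0315]
tile 0.91 [0.6239 0.2668 0.0144]
```

View pics/w3.png

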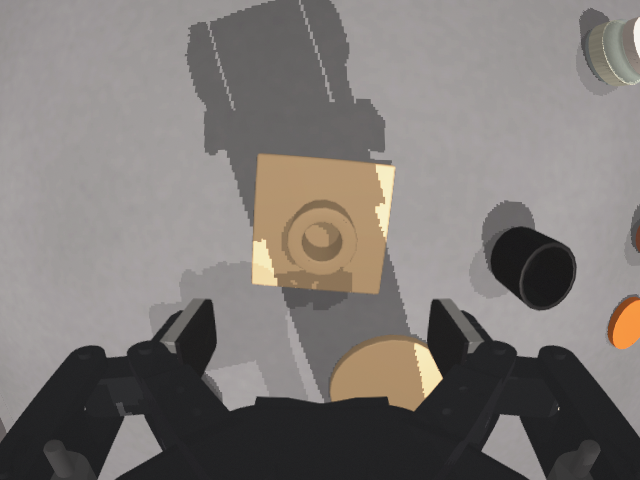

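Wrist view: prop stands on the tile, ring centre at about (322,241), tile centre at about (320,225). Moving on to the wide disc.

```bash
python3 - <<'E'
from h import *
f=manip.grab_frame("wrist")
print(wback(f,(322,241),.052),wback(f,(320.5,225),.012))
E
```

```text
[0.62480655 0.26880102 0.052     ] [0.62752592 0.26985807 0.012     ]
```

>>> apply_moves --moves '[[[0,0,0],[-19.5,27.3,0],-1],[[0,0,0],[-19.5,27.3,0],-1],[[0,0,0],[-19.5,27.3,0],-1],[[0,0,0],[-19.5,27.3,0],-1],[[0,0,0],[-19.5,27.3,0],-1],[[0,0,0],[-19.5,27.3,0],-1],[[0,0,0],[-19.5,27.3,0],-1],[[0,0,0],[-19.5,27.3,0],-1],[[0,0,0],[-19.5,27.3,4],-1],[[0,0,0],[-19.5,27.3,7],-1],[[0,0,0],[-19.5,27.3,7],-1],[[0,0,0],[-19.5,27.3,7],-1],[[0,0,0],[-19.5,27.3,7],-1]]'

```text
time: 10.35
tool_pos: [0.4333, -0.0038, 0.1121]
tool_rot: [0.0, 1.0, 0.001, 0.001]
contact_force: [0.3, 1.1, -0.3]
gripper_width: 1.002
grasp_force: 0.0
```

```bash
python3 - <<'E'
from h import *
f=wsil("wide_disc_center",.012,"w4.png")
E
```

```text
wide_disc_center tcp [ 0.4334 -0.0039  0.1124]
sil 0.95 [320. 250.] [ 0.4347 -0.0029  0.012 ] 7997
sil 0.61 [412. 364.] [ 0.3464 -0.0706  0.012 ] 3028
sil 0.56 [471. 132.] [ 0.5127 -0.0987  0.012 ] 7648
pt 0.91 [ 0.4335 -0.0013  0.0076]
pt 0.8 [ 0.3412 -0.0794  0.0085]
pt 0.6 [ 0.5131 -0.1004  0.007 ]
```

View pics/w4.png

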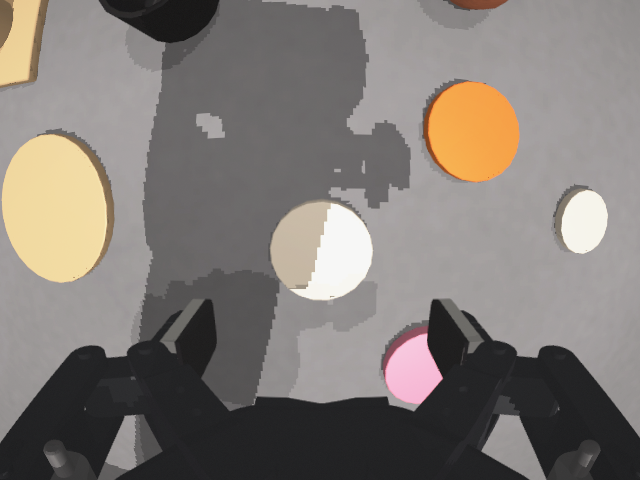

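Wrist view: the white wide disc is at (320,250), centred ahead between the pads. The pink disc (410,365) sits clear of the right finger's x range. Descending in two stages.

>>> apply_moves --moves '[[[0,0,0],[0.1,0,4],-1],[[0,0,0],[0.1,0,7],-1],[[0,0,0],[0.1,0,8.5],-1],[[0,0,0],[0.1,0,9],-1],[[0,0,0],[0.1,0,9.2],-1],[[0,0,0],[0.1,0,9.2],-1],[[0,0,0],[0.1,0,9.2],-1]]'

```text
time: 11.2
tool_pos: [0.4341, -0.0041, 0.0197]
tool_rot: [0.0, 1.0, 0.001, 0.001]
contact_force: [0.2, 0.4, 0.7]
gripper_width: 1.002
grasp_force: 0.0
```

>>> apply_moves --moves '[[[0,0,0],[0,0,0.2],-1],[[0,0,0],[0,0,0.3],-1],[[0,0,0],[0,0,0.4],-1],[[0,0,0],[0,0,0.4],-1],[[0,0,0],[0,0,0.4],-1]]'

```text
time: 11.7
tool_pos: [0.4328, -0.0039, 0.0143]
tool_rot: [-0.0, 1.0, 0.001, -0.0]
contact_force: [-0.0, -0.0, -0.8]
gripper_width: 1.0
grasp_force: 0.0
```

```bash
python3 - <<'E'
from h import *
f=manip.grab_frame("side");cv2.imwrite("pics/s2.png",cv2.resize(f["image"][190:310,270:430,::-1],None,fx=5,fy=5,interpolation=cv2.INTER_CUBIC))
E
```

```text
(no output)
```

View pics/s2.png

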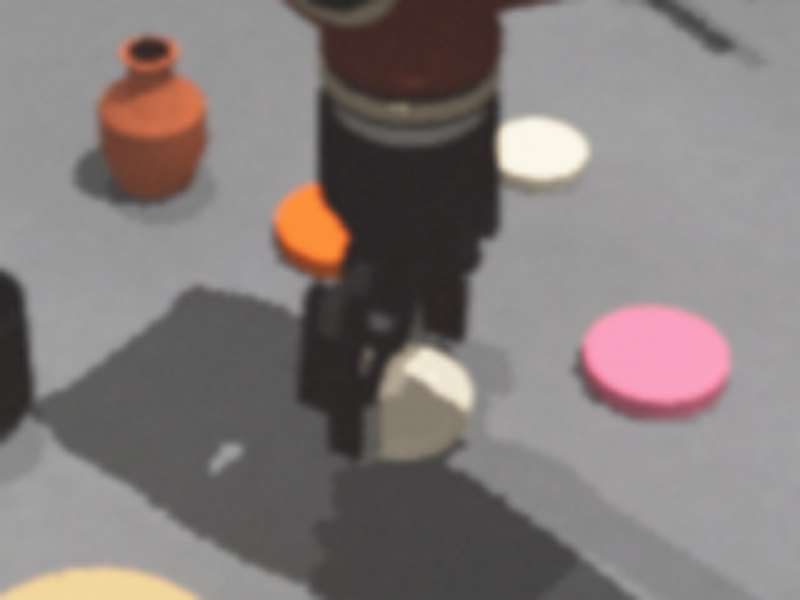

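Side crop: the finger tip at (350,455) straddles the white disc (425,405) with no contact. Closing.

>>> apply_moves --moves '[[[0,0,0],[0,0,0],-0.6],[[0,0,0],[0,0,0],0],[[0,0,0],[0,0,0],1],[[0,0,0],[0,0,0],1],[[0,0,0],[0,0,0],1],[[0,0,0],[0,0,0],1],[[0,0,0],[0,0,0],1]]'

```text
time: 12.45
tool_pos: [0.4336, -0.004, 0.0152]
tool_rot: [0.0, 1.0, 0.001, 0.001]
contact_force: [-1.9, 0.7, 5.2]
gripper_width: 0.741
grasp_force: 65.8
```

>>> apply_moves --moves '[[[0,0,0],[0,0,-3],1],[[0,0,0],[0,0,-8],1],[[0,0,0],[0,0,-13],1],[[0,0,0],[19.1,-27.3,-13],1],[[0,0,0],[19.1,-27.3,-13],1],[[0,0,0],[19.1,-27.3,-13],1],[[0,0,0],[19.1,-27.3,-13],1],[[0,0,0],[19.1,-27.3,-13],1],[[0,0,0],[19.1,-27.3,-13],1],[[0,0,0],[19.1,-27.3,-13],1],[[0,0,0],[19.1,-27.3,-13],1],[[0,0,0],[19.1,-27.3,-13],1],[[0,0,0],[19.1,-27.3,-13],1],[[0,0,0],[19.1,-27.3,-13],1]]'

```text
time: 13.85
tool_pos: [0.6228, 0.2683, 0.1441]
tool_rot: [0.0, 1.0, 0.0, -0.0]
contact_force: [0.3, -0.5, -0.9]
gripper_width: 0.741
grasp_force: 66.2
```

```bash
python3 - <<'E'
from h import *
f=wsil("wide_disc_center",.142,"w5.png")
for d in manip.spot_point(f,"prop_center"): print("prop",round(d["score"],2),toworld(f,d["location"]).round(4))
E
```

```text
wide_disc_center tcp [0.6229 0.2684 0.1444]
sil 0.67 [632. 336.] [0.6022 0.1003 0.142 ] 512
sil 0.62 [322. 310.] [0.628  0.2687 0.142 ] 20139
pt 0.97 [0.6262 0.2691 0.138 ]
```

View pics/w5.png

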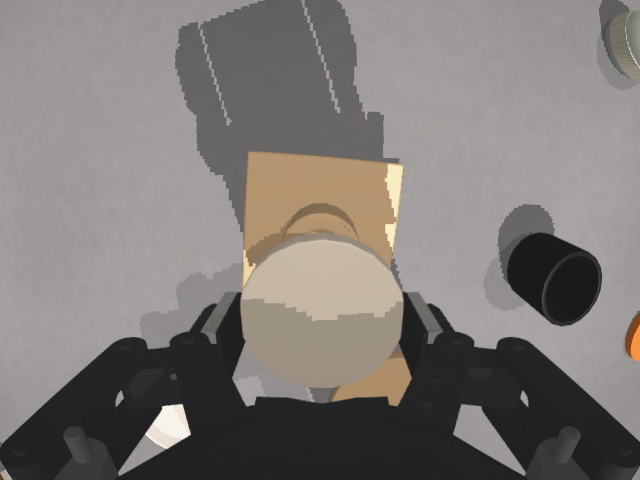

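Wrist view: the disc is held level at (322,310) over the prop. Lowering.

>>> apply_moves --moves '[[[0,0,0],[-0.1,0,4],1],[[0,0,0],[-0.1,0,6.5],1],[[0,0,0],[-0.1,0,7.4],1],[[0,0,0],[-0.1,0,7.7],1],[[0,0,0],[-0.1,0,7.7],1],[[0,0,0],[-0.1,0,7.7],-0.6],[[0,0,0],[-0.1,0,7.7],-0.8],[[0,0,0],[-0.1,0,7.7],-1],[[0,0,0],[-0.1,0,7.7],-1],[[0,0,0],[-0.1,0,7.7],-1],[[0,0,0],[-0.1,0,4],-1],[[0,0,0],[-0.1,0,0],-1],[[0,0,0],[-0.1,0,-4],-1],[[0,0,0],[-0.1,0,-4],-1],[[0,0,0],[-0.1,0,-4],-1]]'

```text
time: 15.55
tool_pos: [0.6232, 0.2697, 0.1863]
tool_rot: [-0.001, 1.0, 0.001, 0.002]
contact_force: [-0.8, 0.4, 0.5]
gripper_width: 0.999
grasp_force: 0.0
```

```bash
python3 - <<'E'
from h import *
f=wsil("wide_disc_center",.064,"w6.png")
for l in("prop_center","square_tile_top"):
  for d in manip.spot_point(f,l): print(l,round(d["score"],2),toworld(f,d["location"]).round(4))
E
```

```text
wide_disc_center tcp [0.6221 0.2694 0.1839]
sil 0.8 [322. 240.] [0.6249 0.2697 0.064 ] 6842
sil 0.73 [622. 320.] [ 0.5458 -0.0274  0.064 ] 1423
pt 0.87 [ 0.5138 -0.1009  0.0086]
pt 0.74 [0.6255 0.2695 0.0573]
```

View pics/w6.png

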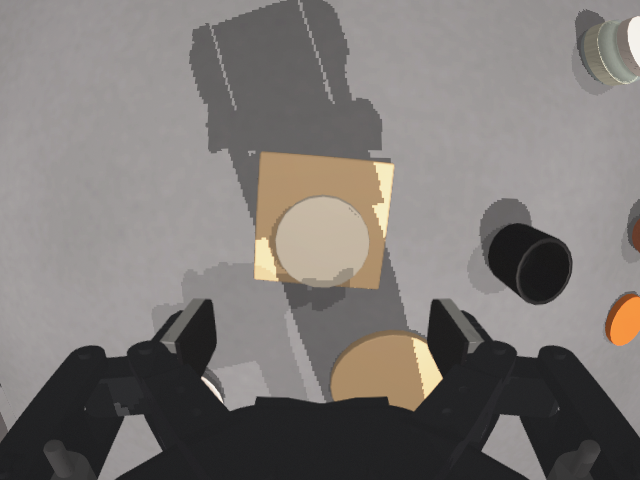

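Wrist view: the disc sits flat on the prop at (322,242), measured at (0.625, 0.2696, 0.058). Next, the vase.

>>> apply_moves --moves '[[[0,0,0],[-0.5,37.1,0],-1],[[0,0,0],[-0.5,37.1,0],-1],[[0,0,0],[-0.5,37.1,0],-1],[[0,0,0],[-0.5,37.1,0],-1],[[0,0,0],[-0.5,37.1,0],-1],[[0,0,0],[-0.5,37.1,0],-1],[[0,0,0],[-0.5,37.1,0],-1],[[0,0,0],[-0.5,37.1,0],-1],[[0,0,0],[-0.5,37.1,0],-1],[[0,0,0],[-0.5,37.1,0],-1],[[0,0,0],[-0.5,37.1,0],-1],[[0,0,0],[-0.5,37.1,0],-1]]'

```text
time: 17.0
tool_pos: [0.618, -0.1001, 0.1839]
tool_rot: [-0.0, 1.0, 0.002, -0.0]
contact_force: [-0.4, -0.2, -0.1]
gripper_width: 1.005
grasp_force: 0.0
```

```bash
python3 - <<'E'
from h import *
f=wsil("vase_center",.05,"w7.png")
E
```

```text
vase_center tcp [ 0.618  -0.1002  0.1841]
sil 0.95 [324. 230.] [ 0.624  -0.1013  0.05  ] 4158
pt 0.77 [ 0.6165 -0.1052  0.0403]
pt 0.53 [0.5982 0.0925 0.0362]
```

View pics/w7.png

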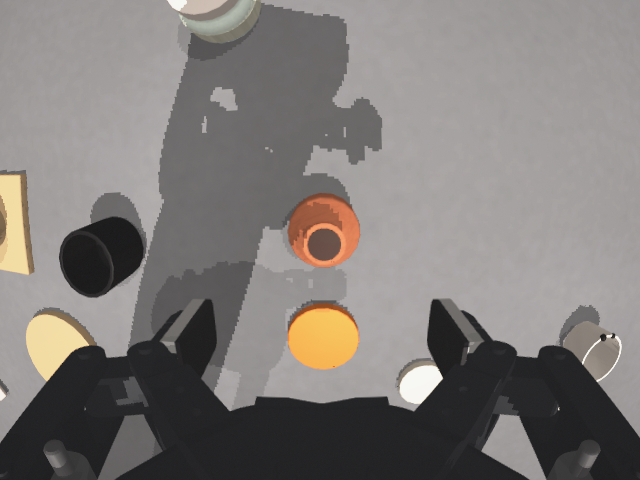

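```bash
python3 - <<'E'
from h import *
f=manip.grab_frame("wrist")
print(wback(f,(324,243),.076),wback(f,(324,230),.044))
E
```

```text
[ 0.62136055 -0.10193276  0.076     ] [ 0.62276205 -0.10217596  0.044     ]
```

Wrist view: vase rim is at (324,243), belly at (324,230), so the axis is about (0.621, -0.102). Descending and gripping the belly.

>>> apply_moves --moves '[[[0,0,0],[0.2,0,4],-1],[[0,0,0],[0.2,0,8],-1],[[0,0,0],[0.2,0,12],-1],[[0,0,0],[0.2,0,14.5],-1],[[0,0,0],[0.2,0,15.4],-1],[[0,0,0],[0.2,0,15.4],-1],[[0,0,0],[0.2,0,15.4],-0.6],[[0,0,0],[0.2,0,15.4],-0.3],[[0,0,0],[0.2,0,15.4],0],[[0,0,0],[0.2,0,15.4],1],[[0,0,0],[0.2,0,15.4],1],[[0,0,0],[0.2,0,15.4],1],[[0,0,0],[0.2,0,15.4],1],[[0,0,0],[0.2,0,15.4],1]]'

```text
time: 18.6
tool_pos: [0.6221, -0.102, 0.0332]
tool_rot: [0.001, 1.0, 0.001, 0.002]
contact_force: [-0.4, -0.1, 6.2]
gripper_width: 0.607
grasp_force: 63.7
```

>>> apply_moves --moves '[[[0,0,0],[0,0,-3],1],[[0,0,0],[0,0,-7],1],[[0,0,0],[0,0,-11],1],[[0,0,0],[0,0,-13],1],[[0,0,0],[0.4,-4,-13],1],[[0,0,0],[0.4,-8,-13],1],[[0,0,0],[0.4,-12,-13],1],[[0,0,0],[0.4,-16,-13],1],[[0,0,0],[0.4,-20,-13],1],[[0,0,0],[0.4,-24,-13],1],[[0,0,0],[0.4,-28,-13],1],[[0,0,0],[0.4,-32,-13],1],[[0,0,0],[0.4,-35,-13],1],[[0,0,0],[0.4,-37.1,-13],1],[[0,0,0],[0.4,-37.1,-13],1],[[0,0,0],[0.4,-37.1,-13],1],[[0,0,0],[0.4,-37.1,-13],1]]'

```text
time: 20.3
tool_pos: [0.6233, 0.2684, 0.1601]
tool_rot: [0.0, 1.0, 0.0, -0.0]
contact_force: [-0.7, -0.1, -2.0]
gripper_width: 0.609
grasp_force: 63.5
```

```bash
python3 - <<'E'
from h import *
f=wsil("vase_center",.206,"w8.png")
E
```

```text
vase_center tcp [0.6234 0.2683 0.1602]
sil 0.91 [321. 326.] [0.6466 0.269  0.206 ] 17708
pt 0.6 [0.6228 0.2688 0.1657]
```

View pics/w8.png

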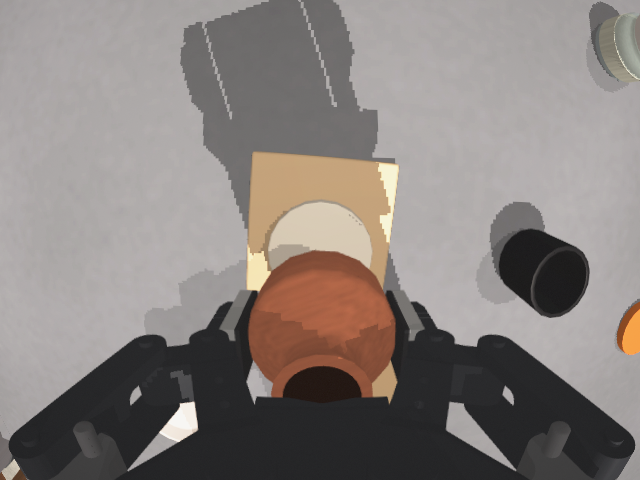

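Wrist view: vase held upright at (321,326), over the disc (320,245). Lowering.

>>> apply_moves --moves '[[[0,0,0],[0.1,-0.1,3],1],[[0,0,0],[0.1,-0.1,5],1],[[0,0,0],[0.1,-0.1,6],1],[[0,0,0],[0.1,-0.1,6.3],1],[[0,0,0],[0.1,-0.1,6.5],1],[[0,0,0],[0.1,-0.1,6.5],1],[[0,0,0],[0.1,-0.1,6.5],-0.3],[[0,0,0],[0.1,-0.1,6.5],-0.6],[[0,0,0],[0.1,-0.1,6.5],-1],[[0,0,0],[0.1,-0.1,6.5],-1],[[0,0,0],[0.1,-0.1,6.5],-1],[[0,0,0],[0.1,-0.1,6.5],-1],[[0,0,0],[0.1,-0.1,3],-1],[[0,0,0],[0.1,-0.1,0],-1],[[0,0,0],[0.1,-0.1,-4],-1],[[0,0,0],[0.1,-0.1,-8],-1],[[0,0,0],[0.1,-0.1,-8],-1],[[0,0,0],[0.1,-0.1,-8],-1]]'

```text
time: 22.25
tool_pos: [0.6251, 0.2707, 0.2422]
tool_rot: [-0.0, 1.0, 0.001, 0.002]
contact_force: [-0.2, -0.3, 0.5]
gripper_width: 1.002
grasp_force: 0.0
```

```bash
python3 - <<'E'
from h import *
f=wsil("vase_center",.12,"w9.png")
for l in("wide_disc_center",):
  for d in manip.spot_point(f,l): print(l,round(d["score"],2),toworld(f,d["location"]).round(4))
E
```

```text
vase_center tcp [0.6241 0.2704 0.2399]
sil 0.88 [322. 237.] [0.6293 0.2707 0.12  ] 4307
pt 0.59 [0.6231 0.2688 0.1028]
wide_disc_center 0.75 [ 0.5118 -0.1012  0.008 ]
```

View pics/w9.png

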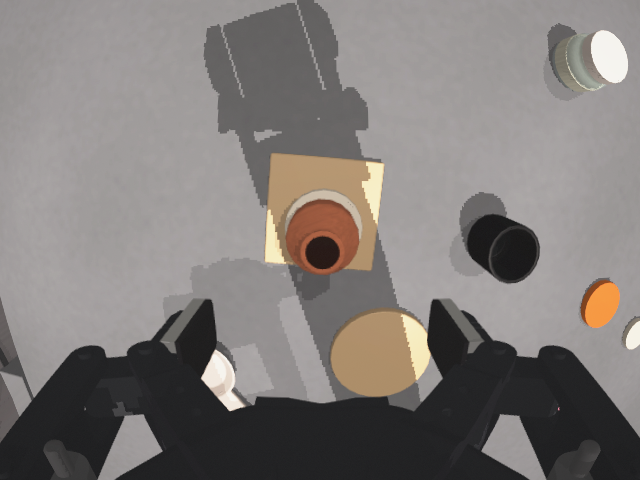

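Wrist view: the vase stands on the disc, rim at (323,252), belly (322,237), level and centred. Next, the small disc.

>>> apply_moves --moves '[[[0,0,0],[-16.9,47.4,0],-1],[[0,0,0],[-16.9,47.4,0],-1],[[0,0,0],[-16.9,47.4,0],-1],[[0,0,0],[-16.9,47.4,0],-1],[[0,0,0],[-16.9,47.4,0],-1],[[0,0,0],[-16.9,47.4,0],-1],[[0,0,0],[-16.9,47.4,0],-1],[[0,0,0],[-16.9,47.4,0],-1],[[0,0,0],[-16.9,47.4,0],-1],[[0,0,0],[-16.9,47.4,0],-1],[[0,0,0],[-16.9,47.4,0],-1],[[0,0,0],[-16.9,47.4,0],-1],[[0,0,0],[-16.9,47.4,5],-1],[[0,0,0],[-16.9,47.4,10],-1],[[0,0,0],[-16.9,47.4,13],-1],[[0,0,0],[-16.9,47.4,13],-1],[[0,0,0],[-16.9,47.4,13],-1],[[0,0,0],[-16.9,47.4,13],-1]]'

```text
time: 24.25
tool_pos: [0.458, -0.2041, 0.1129]
tool_rot: [0.001, 1.0, 0.002, 0.002]
contact_force: [-0.1, 0.3, 0.1]
gripper_width: 0.999
grasp_force: 0.0
```

```bash
python3 - <<'E'
from h import *
f=wsil("small_disc_center",.01,"w10.png")
E
```

```text
small_disc_center tcp [ 0.4581 -0.2044  0.1131]
sil 0.97 [320. 251.] [ 0.4577 -0.2034  0.01  ] 4610
sil 0.52 [580. 266.] [ 0.445  -0.4083  0.01  ] 7995
pt 0.85 [ 0.4593 -0.2     0.0057]
```

View pics/w10.png

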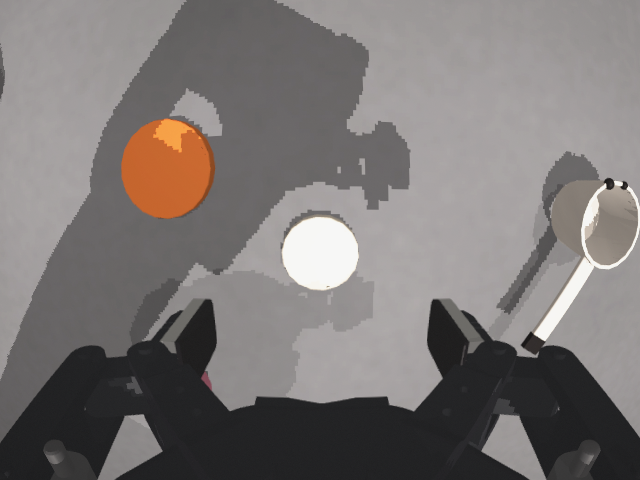

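Wrist view: small disc at (320,251), centred. The scoop handle tip (533,342) is clear. Grasping.

>>> apply_moves --moves '[[[0,0,0],[0,-0.1,4],-1],[[0,0,0],[0,-0.1,7.5],-1],[[0,0,0],[0,-0.1,9],-1],[[0,0,0],[0,-0.1,9.3],-1],[[0,0,0],[0,-0.1,9.3],-1],[[0,0,0],[0,-0.1,9.3],-0.6],[[0,0,0],[0,-0.1,9.3],-0.3],[[0,0,0],[0,-0.1,9.3],0],[[0,0,0],[0,-0.1,9.3],0.3],[[0,0,0],[0,-0.1,9.3],0.3],[[0,0,0],[0,-0.1,9.3],0.3],[[0,0,0],[0,-0.1,9.3],0.3]]'

```text
time: 25.6
tool_pos: [0.4575, -0.2036, 0.0195]
tool_rot: [0.001, 1.0, 0.001, 0.001]
contact_force: [-1.3, 2.0, 7.4]
gripper_width: 0.544
grasp_force: 60.3
```

>>> apply_moves --moves '[[[0,0,0],[0,0,-3],1],[[0,0,0],[0,0,-7],1],[[0,0,0],[0,0,-11],1],[[0,0,0],[0.7,-40.3,-11],1],[[0,0,0],[0.7,-40.3,-11],1],[[0,0,0],[0.7,-40.3,-11],1],[[0,0,0],[0.7,-40.3,-11],1],[[0,0,0],[0.7,-40.3,-11],1],[[0,0,0],[0.7,-40.3,-11],1],[[0,0,0],[0.7,-40.3,-11],1],[[0,0,0],[0.7,-40.3,-11],1],[[0,0,0],[0.7,-40.3,-11],1],[[0,0,0],[0.7,-40.3,-11],1],[[0,0,0],[0.7,-40.3,-11],1],[[0,0,0],[0.7,-40.3,-11],1],[[0,0,0],[0.7,-40.3,-11],1]]'

```text
time: 27.2
tool_pos: [0.4627, 0.1989, 0.1273]
tool_rot: [0.0, 1.0, -0.0, 0.0]
contact_force: [0.2, -0.7, -0.1]
gripper_width: 0.544
grasp_force: 61.8
```

```bash
python3 - <<'E'
from h import *
f=wsil("small_disc_center",.12)
for l in("round_tile_top",):
  for d in manip.spot_point(f,l): print(l,round(d["score"],2),toworld(f,d["location"]).round(4))
E
```

```text
small_disc_center tcp [0.4627 0.1991 0.1273]
sil 0.85 [322. 310.] [0.4653 0.1993 0.12  ] 10691
pt 0.62 [0.4623 0.1994 0.1162]
round_tile_top 0.9 [0.4646 0.2019 0.0135]
```

Disc is held and aligned with the tile. Lowering to TCP 0.030, then release.

>>> apply_moves --moves '[[[0,0,0],[0,0,4],1],[[0,0,0],[0,0,8],1],[[0,0,0],[0,0,9.4],1],[[0,0,0],[0,0,9.7],1],[[0,0,0],[0,0,9.7],1],[[0,0,0],[0,0,9.7],-0.2],[[0,0,0],[0,0,9.7],-0.5],[[0,0,0],[0,0,9.7],-1],[[0,0,0],[0,0,9.7],-1],[[0,0,0],[0,0,9.7],-1],[[0,0,0],[0,0,9.7],-1],[[0,0,0],[0,0,5],-1],[[0,0,0],[0,0,0],-1],[[0,0,0],[0,0,-5],-1],[[0,0,0],[0,0,-5],-1],[[0,0,0],[0,0,-5],-1]]'

```text
time: 29.0
tool_pos: [0.4635, 0.2005, 0.1792]
tool_rot: [-0.001, 1.0, 0.001, 0.002]
contact_force: [0.2, -0.6, -0.7]
gripper_width: 1.002
grasp_force: 0.0
```

```bash
python3 - <<'E'
from h import *
f=wsil("small_disc_center",.022,"w11.png")
for l in("round_tile_top",):
  for d in manip.spot_point(f,l): print(l,round(d["score"],2),toworld(f,d["location"]).round(4))
E
```

```text
small_disc_center tcp [0.4623 0.2001 0.177 ]
sil 0.43 [110. 273.] [0.4259 0.394  0.022 ] 5556
pt 0.94 [0.4652 0.2008 0.0195]
```

View pics/w11.png

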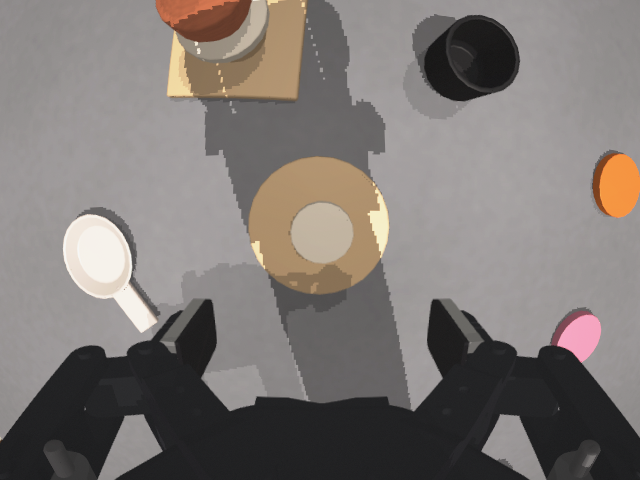

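Wrist view: the small disc lies at (322,232) on the round tile, centre (319,225). I have now viewed 15 pictures, one over the 14 allowed, so from here I'll use numbers only.

```bash
python3 - <<'E'
from h import *
f=manip.grab_frame("wrist")
print(wback(f,(322,232),.022),wback(f,(319,225),.012))
E
```

```text
[0.46074002 0.19943886 0.022     ] [0.46408964 0.20180186 0.012     ]
```

>>> apply_moves --moves '[[[0,0,0],[13.6,11.2,0],-1],[[0,0,0],[13.6,11.2,0],-1],[[0,0,0],[13.6,11.2,0],-1],[[0,0,0],[13.6,11.2,0],-1],[[0,0,0],[13.6,11.2,0],-1],[[0,0,0],[13.6,11.2,0],-1],[[0,0,0],[13.6,11.2,0],-1],[[0,0,0],[13.6,11.2,0],-1]]'

```text
time: 30.05
tool_pos: [0.5977, 0.0894, 0.1769]
tool_rot: [-0.0, 1.0, 0.002, -0.0]
contact_force: [0.4, 0.3, -0.2]
gripper_width: 1.003
grasp_force: 0.0
```

```bash
python3 - <<'E'
from h import *
f=wsil("cup_center",.066)
for d in manip.silhouettes(f,"cup_center")[:1]:
    m=d["pixels"];y,x=np.nonzero(m);print(x.min(),x.max(),y.min(),y.max())
f=manip.grab_frame("top");print(sil(f,"cup_center",.04,(.6,.0885)))
E
```

```text
cup_center tcp [0.5978 0.0894 0.1771]
sil 0.61 [320. 236.] [0.6046 0.091  0.066 ] 6293
pt 0.91 [0.5986 0.0932 0.0374]
276 363 190 283
[]
```

>>> apply_moves --moves '[[[0,0,0],[0.1,-0.2,4],-1],[[0,0,0],[0.1,-0.2,8],-1],[[0,0,0],[0.1,-0.2,11],-1],[[0,0,0],[0.1,-0.2,13.5],-1],[[0,0,0],[0.1,-0.2,14.1],-1],[[0,0,0],[0.1,-0.2,14.1],-1],[[0,0,0],[0.1,-0.2,14.1],-0.6],[[0,0,0],[0.1,-0.2,14.1],-0.3],[[0,0,0],[0.1,-0.2,14.1],0],[[0,0,0],[0.1,-0.2,14.1],1],[[0,0,0],[0.1,-0.2,14.1],1],[[0,0,0],[0.1,-0.2,14.1],1],[[0,0,0],[0.1,-0.2,14.1],1]]'

```text
time: 31.65
tool_pos: [0.6016, 0.0905, 0.0389]
tool_rot: [-0.0, 1.0, 0.001, 0.002]
contact_force: [0.3, -1.3, 7.5]
gripper_width: 0.657
grasp_force: 64.2
```

>>> apply_moves --moves '[[[0,0,0],[0,0,-3],1],[[0,0,0],[0,0,-6],1],[[0,0,0],[0,0,-9],1],[[0,0,0],[-3.5,-2.7,-9],1],[[0,0,0],[-7,-5.5,-9],1],[[0,0,0],[-10.5,-8.3,-9],1],[[0,0,0],[-13.9,-11,-9],1],[[0,0,0],[-13.9,-11,-9],1],[[0,0,0],[-13.9,-11,-9],1],[[0,0,0],[-13.9,-11,-9],1],[[0,0,0],[-13.9,-11,-9],1]]'

```text
time: 32.75
tool_pos: [0.4614, 0.1996, 0.1266]
tool_rot: [0.0, 1.0, 0.0, 0.0]
contact_force: [0.5, 0.7, -0.8]
gripper_width: 0.657
grasp_force: 64.2
```

```bash
python3 - <<'E'
from h import *
f=wsil("cup_center",.156)
for l in("round_tile_top","small_disc_center"):
  for d in manip.spot_point(f,l): print(l,round(d["score"],2),toworld(f,d["location"]).round(4))
f=manip.grab_frame("top")
for l in("cup_center","round_tile_top","small_disc_center","vase_center"):
  for d in manip.spot_point(f,l): print(l,round(d["score"],2),toworld(f,d["location"]).round(4))
E
```

```text
cup_center tcp [0.4613 0.1996 0.1265]
sil 0.57 [322. 320.] [0.4782 0.2    0.156 ] 22942
pt 0.76 [0.4585 0.2034 0.1239]
small_disc_center 0.57 [0.4641 0.2018 0.019 ]
cup_center 0.55 [0.6205 0.2691 0.1009]
cup_center 0.46 [0.4621 0.1953 0.1199]
round_tile_top 0.96 [0.4629 0.2024 0.0067]
small_disc_center 0.39 [0.4652 0.1976 0.0159]
vase_center 0.77 [0.6188 0.2678 0.1006]
```

>>> apply_moves --moves '[[[0,0,0],[0.1,0,3],1],[[0,0,0],[0.1,0,5],1],[[0,0,0],[0.1,0,6.2],1],[[0,0,0],[0.1,0,6.5],1],[[0,0,0],[0.1,0,6.7],1],[[0,0,0],[0.1,0,6.7],1],[[0,0,0],[0.1,0,6.7],-0.4],[[0,0,0],[0.1,0,6.7],-0.6],[[0,0,0],[0.1,0,6.7],-1],[[0,0,0],[0.1,0,6.7],-1],[[0,0,0],[0.1,0,6.7],-1],[[0,0,0],[0.1,0,6.7],-1],[[0,0,0],[0.1,0,3],-1],[[0,0,0],[0.1,0,0],-1],[[0,0,0],[0.1,0,-5],-1],[[0,0,0],[0.1,0,-9],-1],[[0,0,0],[0.1,0,-9],-1],[[0,0,0],[0.1,0,-9],-1]]'

```text
time: 35.05
tool_pos: [0.4621, 0.2003, 0.2177]
tool_rot: [-0.0, 1.0, 0.001, 0.001]
contact_force: [-0.8, 0.7, -0.4]
gripper_width: 0.999
grasp_force: 0.0
```

```bash
python3 - <<'E'
from h import *
for n in("wrist","side","top"):
 f=manip.grab_frame(n)
 for l in("cup_center","small_disc_center","round_tile_top","vase_center","wide_disc_center","prop_center","spoon_rest","scoop"):
  for d in manip.spot_point(f,l)[:3]: print(n,l,round(d["score"],2),toworld(f,d["location"]).round(4))
E
```

```text
wrist cup_center 0.91 [0.46   0.2026 0.0601]
wrist vase_center 0.7 [0.6233 0.2701 0.1035]
wrist wide_disc_center 0.97 [ 0.3363 -0.0801  0.0079]
wrist spoon_rest 0.69 [ 0.4401  0.414  -0.0014]
wrist scoop 0.3 [0.4598 0.202  0.0606]
side cup_center 0.51 [0.6233 0.2684 0.0995]
side small_disc_center 0.49 [0.461  0.2009 0.0169]
side round_tile_top 0.76 [0.4618 0.2013 0.0109]
side vase_center 0.61 [0.6253 0.27   0.0984]
side wide_disc_center 0.89 [ 0.3442 -0.0861  0.0059]
side wide_disc_center 0.71 [0.6199 0.2702 0.0612]
side wide_disc_center 0.61 [ 0.5116 -0.1039  0.007 ]
side prop_center 0.69 [0.6226 0.2661 0.0301]
side spoon_rest 0.67 [ 0.4335  0.4096 -0.0029]
side spoon_rest 0.32 [0.4643 0.2003 0.0079]
side scoop 0.84 [ 4.876e-01 -4.072e-01  3.000e-04]
top cup_center 0.74 [0.4607 0.1971 0.0568]
top round_tile_top 0.9 [0.4607 0.2003 0.0059]
top vase_center 0.85 [0.6191 0.2697 0.1022]
top wide_disc_center 0.77 [0.6227 0.2688 0.0586]
top wide_disc_center 0.75 [ 0.5132 -0.1013  0.0066]
top wide_disc_center 0.7 [ 0.3427 -0.0827  0.0068]
top prop_center 0.45 [0.6255 0.2686 0.0269]
top spoon_rest 0.7 [0.4418 0.4079 0.0007]
top scoop 0.7 [ 0.4806 -0.4059  0.0014]
```

All positions agree to within a few mm (cup z about 0.055 expected), and the gripper is clear. Handing in.

```bash
python3 -c "
from plant import manip
print(manip.job_done())"
```

```text
the job is handed in; nothing more can be done
None
```

I built both stacks (prop, wide disc and vase on the square tile; small disc and cup on the round tile), released them, and handed the job in at about 35 s; final camera readings put every piece within a few mm of centre, but no verdict came back, and I viewed 15 pictures, one over the limit of 14.

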